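# Put the plunger back into the cream filler

## Robot

A 6-joint arm with a two-finger parallel gripper is mounted at the origin on the work surface. World frame = base frame: x ahead of the robot, y to its left, z up, the work surface at z = 0. Lengths are in m, angles in rad, forces in N, time in s.
With the tool pointing down it reaches from about 0.35 to 0.875 m from the base axis. Payload 4.2 kg.
Tool frame: the origin (TCP) lies midway between the tips of the shut fingers; the grasp point (between the pads) lies 19 mm behind it; z points along the fingers, y is the direction in which the jaws open and shut (so a half turn about z gives the same grasp; the last joint's range is limited). The gripper opens to 87 mm and grips with 3 to 60 N. Pads are 19 mm wide; open, the fingers measure 117 mm over their backs; the gripper's body (75 mm by 190 mm) begins 51 mm behind the grasp point.
Start: joints at [1.417, 0.385, 0.008, 0, -1.194, -0.259], TCP at [0.251, 0.572, 0.223] pointing down, gripper open.
Joint ranges: [-3.14, 3.14], [-1.21, 2.06], [-1.07, 1.41], [-3.16, 2.05], [-2.99, -0.16], [-3.1, 3.1]. Speed limits (rad/s): [2.79, 2.79, 3.14, 3.14, 3.14, 3.14].

## Interface

Orientations are given as a unit quaternion [w, x, y, z].
In Python, from bench import readout, imaging, bot gives the robot as it stands.
- The arm moves only by the shell command python3 -m handwheel 'ROWS' [FORCE]. ROWS is JSON, a list of rows, each a list of 7 numbers: the opening, from 0 (shut) to 1 (fully open), then the shift along the tool's x, y, z in m, then the turn, a rotation vector about the tool's x, y, z in rad. In form: [[gripper, x, y, z, wx, wy, wz], ...]. A call has 1 to 20 rows; each row is the pose to reach, as a shift and turn from the pose commanded when the call began, along the tool's axes at that moment; what a row does not reach only later rows make up. A row lasts 1/12 s, in which the tool goes at most 41.7 mm and 7.16 degrees, less where a joint would pass 70% of its speed; a pose out of reach is approached as far as the arm can. A call with a gripper value outside its range is refused whole. The fingers move at their own pace and stop on an object; FORCE is the grip in N (left out, the last holds). Time passes only in rows, so rows that repeat a pose let the fingers close. It gives the time, the measured TCP pose, the force and the opening at its end, in the units of the state.
- readout.get_state(): the state, without advancing time (a new reading comes with each control period).
- imaging.camera(name): name is "side" or "top"; returns the picture (400x640x3 uint8, red, green, blue); there is no depth.
- imaging.calibration(name): a dict with "fx", "fy", "cx", "cy" (pixels), "camera_from_world" (4x4, takes a point from world to camera coordinates). Camera axes: x right, y down, z forward; pixel columns grow to the right and rows downward; lengths in m; the calibration is good to about 2 mm. A picture is of the moment at which its call begins. calibration takes no time and is no camera call.
- bot.finish_job(): hands the job in, once; it reports no verdict.
The state is a dict: "time": time; "joints": joint angles; "qvel": joint speeds; "tau": joint torques, N m; "eef_pos": TCP position; "ee_rot": TCP orientation; "wrist_force": force on the tool from outside, world axes, zero at the start; "wrist_torque": the same for the moment, N m; "grip_width": finger opening in m.
Only numpy, scipy, OpenCV 4.12 (cv2) and the standard library are available. Lean on these libraries where they do the work, as an engineer would, in place of code of your own. Each camera call takes 0.05 s, during which the arm holds its last target.

## Task

The bench cream filler has been washed and its plunger must go back in. Pick the plunger up by its steel rod, start the head into the cylinder and let go once the head is held inside; then take it further back, by the handle, and push it home until the head bears on the rubber-faced stop deep in the bore, and let go, leaving it resting against the stop. The stop cannot be seen: feel for it; do not wedge the plunger in the bore or ram the stop (more than 25 N on it would damage it), and leave the other things on the bench alone.

Things in the scene. Friction and masses are not known exactly. Their poses are not given: they have to be found in the camera images.
- plunger_mid (a point): The plunger, a straight round piece 332 mm long, about 0.65 kg, drying on a notched stand. Its own y axis runs along it towards its head; it may be turned any way about y. This point is its balance point, on the axis, in the bare steel rod (diameter 16 mm), which reaches from 45 mm ahead of this point (+y) to 55 mm behind it.
- head_face (a point): Centre of the front face of the plunger's head, 95 mm ahead (+y) of its balance point. The head is a steel piston, diameter 40 mm, 50 mm long, its front edge chamfered 4 mm. Axes as the plunger's.
- handle (a point): Middle of the plunger's black round handle (diameter 28 mm, 100 mm long), on the axis, 282 mm behind the head's face (187 mm behind the balance point). In front of the handle are a white collar (diameter 62 mm, 10 mm thick), then a white guide (diameter 38 mm, 72 mm long, front edge chamfered 4 mm, 150 mm behind the head's face) that must enter the bore too.
- mouth (a point): Centre of the open end of the filler's level steel cylinder, 140 mm above the bench, in the plane of its end flange (diameter 68 mm, 10 mm thick). Its y axis points straight into the bore: diameter 42 mm, its edge flared to 47 mm over the first 6 mm. From about 50 mm deep on the head's seals drag with 5 to 14 N and hold the plunger where it is left.
- filler: The cream filler's base and valve body, bolted down; origin on the bench 132 mm inward of the mouth, y as the mouth's. The stop inside meets the head's face at a depth of 164 to 212 mm from the mouth, as its knob was last set: this is not measured. Its rubber face gives 3 mm with about 9 N per mm, then is rigid. Base plate 150 mm wide; filling port 66 mm above the axis, 266 mm inward of the mouth.
- cylinder: The filler's steel cylinder, fixed on the base, 52 mm across outside, same origin and axes as the filler. The plunger's head has 1 mm of play all round in its bore, the guide 2 mm; left partway in, the plunger's handle end sags by up to 15 mm.
- stand: Folded steel stand on which the plunger lies at the start, fixed; origin on the bench under its middle, y axis along the plunger. Two uprights 6 mm thick and 70 mm wide, at y = -43 and +43 mm, 75 mm high, with open-topped notches 19 mm wide that carry the rod with its axis 65 mm above the bench; the rod is free to be gripped between them.
- ramekin: White china ramekin, diameter 84 mm, 48 mm high; origin under its centre. Leave alone.
- ring_mould: Steel ring mould, diameter 90 mm, 50 mm high; origin under its centre. Leave alone.
- squeeze_bottle: Yellow squeeze bottle, diameter 54 mm, 170 mm high; origin under its centre. Leave alone.

How it is judged:
On the way:
1. the plunger's head is inside the cylinder, partway (head's face 30 to 150 mm deep), and the gripper has let go of it (y of head_face in the frame of mouth between 0.03 and 0.15 m and x of head_face in the frame of mouth between -0.006 and 0.006 m and z of head_face in the frame of mouth between -0.006 and 0.006 m and contact force between the fingers and plunger below 0.3 N), for 0.3 s.
At the end, for the whole second after the job is handed in: The plunger is deep in the cylinder (head's face at least 160 mm in), its head resting against the stop in the bore (pressing on it with at least 1 N, by the seals' hold), straight in the bore within 0.04 rad, let go and at rest (y of head_face in the frame of mouth above 0.16 m and angle between the y axis of plunger_mid and the y axis of mouth, either way round below 0.04 rad and contact force between plunger and filler above 1 N and linear speed of plunger below 0.01 m/s); the robot touches nothing.
It fails at once if the plunger is rammed onto the stop with more than 25 N (contact force between plunger and filler above 25 N).
It fails at once if the plunger is wedged or knocked against the cylinder with more than 60 N (contact force between plunger and cylinder above 60 N).
It fails at once if the ramekin, ring mould or squeeze bottle is pushed more than 30 mm (distance of any of ramekin, ring_mould, squeeze_bottle from where it was at the start of the episode above 0.03 m).
It also fails if it takes over 72 s, if anything falls off the work surface, if the arm or the gripper's body presses on something with over 40 N, if the wrist force passes 120 N, or if a joint passes its speed limit or range.

## Working session

There is one attempt and no reset: what is moved stays moved. The work goes in short steps, Python scripts to look and compute and a shell command to move; the robot and the scene stay as the last step left them, time stands still between calls to the robot, and variables do not carry over. Pictures are saved under pics/ and viewed, and the job is handed in when it is done.

```bash
ls; mkdir -p pics; python3 - <<'E'
from bench import readout, imaging
import cv2
print(readout.get_state())
for n in ("side","top"):
    im=imaging.camera(n); cv2.imwrite(f"pics/{n}0.png",im[:,:,::-1])
    c=imaging.calibration(n); print(n,c)
E
```

```text
pics
{'time': 0.0, 'joints': array([ 1.41657904e+00,  3.85555053e-01,  6.61591170e-03, -5.06933306e-04,
       -1.19398288e+00, -2.58610239e-01]), 'qvel': array([ 0.00086058,  0.00128848, -0.00137842,  0.00097274,  0.00168966,
        0.00138538]), 'tau': array([ 9.29027883e-04, -3.90667534e+01,  1.87398595e+01,  4.21961501e+00,
        1.09121029e-02, -1.90389133e-04]), 'eef_pos': array([0.25048375, 0.57195091, 0.22145545]), 'ee_rot': array([ 1.07369308e-03,  9.78752461e-01, -2.05042522e-01, -1.79811984e-04]), 'wrist_force': array([-0.08073313,  0.58470961,  0.70216103]), 'wrist_torque': array([-0.0484958 ,  0.05248342,  0.01840825]), 'grip_width': 0.08705229527767494}
side {'fx': 387.00001662536437, 'fy': 387.00001662536437, 'cx': 311.47800024514714, 'cy': 197.48142896849978, 'camera_from_world': array([[ 0.83741488, -0.54639002, -0.01393776, -0.46679055],
       [-0.40407509, -0.60172417, -0.68894945,  0.28839599],
       [ 0.36804842,  0.58256842, -0.72467537,  1.02792931],
       [ 0.        ,  0.        ,  0.        ,  1.        ]])}
top {'fx': 392.29236324899665, 'fy': 392.29236324899665, 'cx': 315.9421921059971, 'cy': 199.6184553605329, 'camera_from_world': array([[-1.14672157e-03, -9.99996751e-01,  2.27671128e-03,
        -5.41421127e-02],
       [-9.92217896e-01,  8.54325494e-04, -1.24510712e-01,
         5.40609693e-01],
       [ 1.24508363e-01, -2.40177279e-03, -9.92215652e-01,
         1.06173053e+00],
       [ 0.00000000e+00,  0.00000000e+00,  0.00000000e+00,
         1.00000000e+00]])}
```

View pics/side0.png

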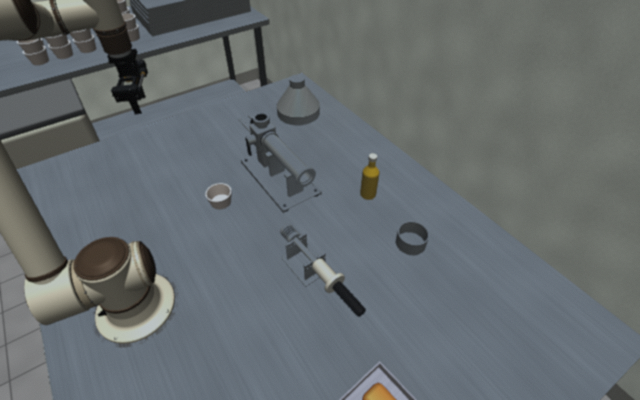

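View pics/top0.png

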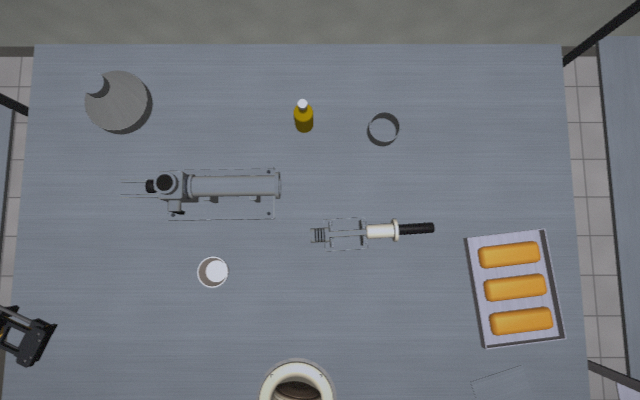

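The side view shows the filler with its mouth at about (307,178) and the plunger on its stand, head near (290,235) and handle near (350,297). In the top view the mouth is near (280,185), the head's left end near (311,236) and the handle's end near (434,228). The head points towards +y. I'll zoom in to measure.

```bash
python3 - <<'E'
import cv2
t=cv2.imread("pics/top0.png"); s=cv2.imread("pics/side0.png")
cv2.imwrite("pics/t_z1.png",cv2.resize(t[155:265,140:300],None,fx=5,fy=5,interpolation=cv2.INTER_CUBIC))
cv2.imwrite("pics/t_z2.png",cv2.resize(t[195:265,295:445],None,fx=5.3,fy=5.3,interpolation=cv2.INTER_CUBIC))
cv2.imwrite("pics/s_z.png",cv2.resize(s[95:325,225:385],None,fx=2.6*1,fy=2.6,interpolation=cv2.INTER_CUBIC))
E
```

```text
(no output)
```

View pics/t_z1.png

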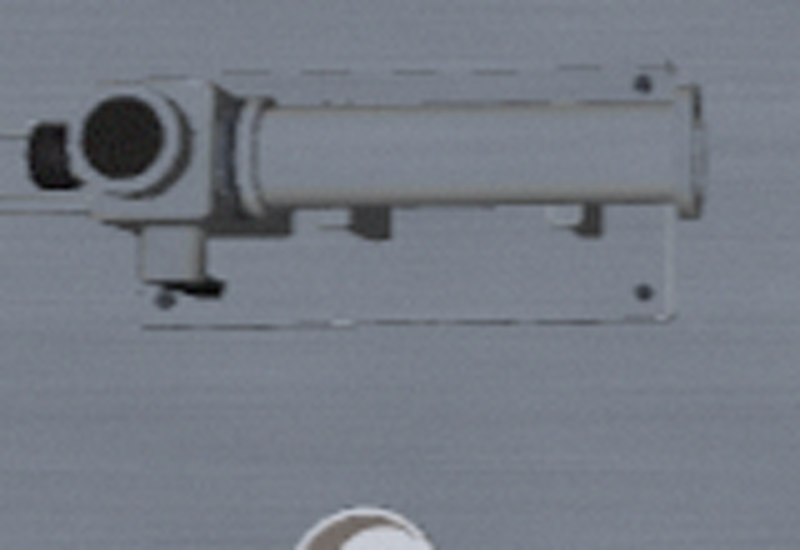

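View pics/t_z2.png

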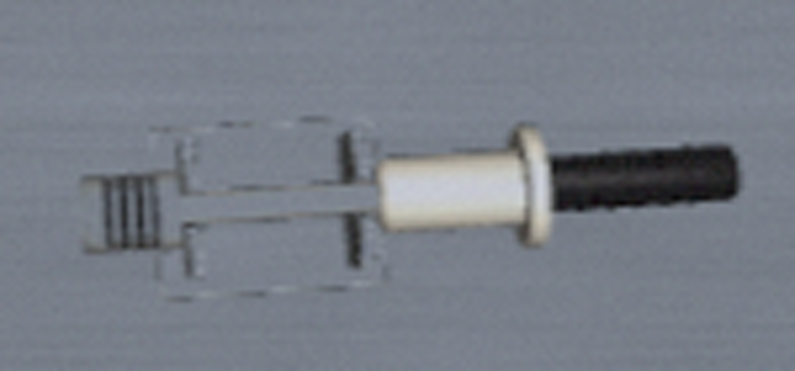

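View pics/s_z.png

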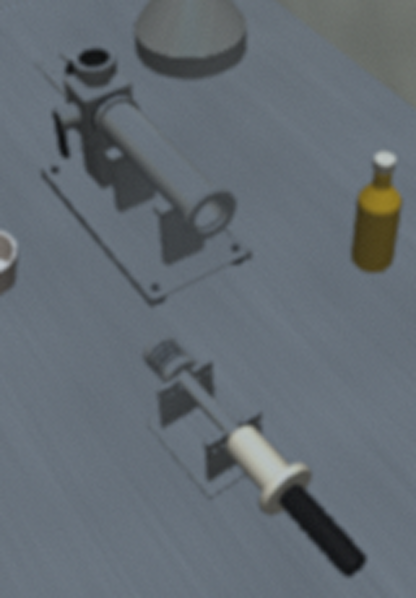

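```bash
cat > h.py <<'E'
import numpy as np, cv2
from bench import imaging
def cal(n):
    c=imaging.calibration(n); T=np.array(c["camera_from_world"]); 
    return c,T[:3,:3],-T[:3,:3].T@T[:3,3]
def ray(n,u,v):
    c,R,p=cal(n); d=np.array([(u-c["cx"])/c["fx"],(v-c["cy"])/c["fy"],1]); d=R.T@d
    return p,d/np.linalg.norm(d)
def onz(n,u,v,z):
    p,d=ray(n,u,v); return p+d*(z-p[2])/d[2]
def tri(a,b):
    (p,d),(q,e)=ray("top",*a),ray("side",*b)
    s=np.linalg.lstsq(np.array([d,-e]).T,q-p,rcond=None)[0]
    A,B=p+s[0]*d,q+s[1]*e; return (A+B)/2,np.linalg.norm(A-B)
def proj(n,P):
    c,R,p=cal(n); q=R@(np.asarray(P)-p); return np.array([c["fx"]*q[0]/q[2]+c["cx"],c["fy"]*q[1]/q[2]+c["cy"]])
E
python3 - <<'E'
from h import *
t=cv2.imread("pics/top0.png").astype(float); g=cv2.GaussianBlur(t.mean(2),(0,0),.6)
print("cams",cal("top")[2],cal("side")[2])
def edges(us,lo,hi,thr=4):
    for u in us:
        d=np.diff(g[lo:hi,u]); i=[k for k in range(1,len(d)-1) if abs(d[k])>thr and abs(d[k])>=abs(d[k-1]) and abs(d[k])>=abs(d[k+1])]
        out=[]
        for k in i:
            a,b,c=abs(d[k-1]),abs(d[k]),abs(d[k+1]); o=.5*(a-c)/(a-2*b+c)
            out.append((round(lo+k+.5+o,2),round(d[k])))
        print(u,out)
print("cyl");edges(range(198,274,8),168,205)
print("flange");edges(range(274,285),165,205)
print("white");edges(range(370,391,4),215,250)
print("handle");edges(range(402,434,5),215,245)
print("head");edges(range(310,328,2),220,255)
print("rod");edges(range(330,366,5),220,250)
gs=g.copy()
def redges(vs,lo,hi,thr=4):
    for v in vs:
        d=np.diff(g[v,lo:hi]); print(v,[(round(lo+k+.5,1),round(d[k])) for k in range(1,len(d)-1) if abs(d[k])>thr and abs(d[k])>=abs(d[k-1]) and abs(d[k])>=abs(d[k+1])])
print("mouth rows");redges(range(170,202,2),268,290)
print("plunger rows");redges(range(226,242,2),305,445,6)
E
```

```text
cams [ 0.4041462  -0.05205376  1.12090062] [ 0.12910324 -0.68035402  0.9370993 ]
cyl
198 [(np.float64(175.63), -10), (np.float64(177.17), 7), (np.float64(195.05), -18), (np.float64(197.27), 9), (np.float64(201.7), 21)]
206 [(np.float64(174.74), -7), (np.float64(176.96), 8), (np.float64(194.24), -16), (np.float64(196.55), 26), (np.float64(199.69), -14)]
214 [(np.float64(175.7), -11), (np.float64(177.08), 7), (np.float64(195.15), -22), (np.float64(202.55), 39)]
222 [(np.float64(175.65), -9), (np.float64(177.38), 8), (np.float64(194.02), -15), (np.float64(196.55), 22)]
230 [(np.float64(174.52), -11), (np.float64(176.73), 10), (np.float64(193.77), -14), (np.float64(196.08), 14)]
238 [(np.float64(174.38), -8), (np.float64(176.83), 9), (np.float64(193.81), -14), (np.float64(196.35), 18)]
246 [(np.float64(174.49), -12), (np.float64(176.62), 9), (np.float64(193.44), -16), (np.float64(195.5), 27)]
254 [(np.float64(176.77), 5), (np.float64(193.4), -15), (np.float64(195.55), 26), (np.float64(199.51), -28), (np.float64(201.42), 18)]
262 [(np.float64(174.57), -13), (np.float64(176.43), 9), (np.fl
[... 5533 characters left out ...]
9), (398.5, -68), (422.5, 8), (428.5, 8), (432.5, 27)]
234 [(313.5, -22), (318.5, 31), (321.5, 28), (324.5, 23), (366.5, 29), (393.5, -31), (395.5, 31), (398.5, -59), (401.5, 8), (404.5, 11), (408.5, -8), (410.5, 17), (413.5, -7), (415.5, 8)]
236 [(314.5, -26), (318.5, 28), (321.5, 30), (324.5, 23), (349.5, 7), (359.5, -28), (362.5, 27), (367.5, 26), (394.5, 35), (398.5, -27)]
238 [(314.5, -24), (317.5, -23), (321.5, 22), (324.5, 20), (328.5, -19), (330.5, 11), (333.5, 8), (359.5, -33), (362.5, 38), (366.5, -10), (391.5, -19), (394.5, 46), (398.5, -19)]
240 [(314.5, -26), (317.5, -19), (320.5, -15), (324.5, 21), (328.5, -13), (330.5, 17), (359.5, -30), (362.5, 38), (392.5, -18), (394.5, 21)]
```

```bash
python3 - <<'E'
from h import *
a,b=onz("top",206,185.65,.14),onz("top",270,184.85,.14)
print("cyl axis",a,b,"dir",(b-a)/np.linalg.norm(b-a))
print("mouth top",onz("top",279.6,184.75,.14))
# plate edges
t=cv2.imread("pics/top0.png")
us=np.array([312,318,322,370,378,386,390,402,412,422,427]);vs=np.array([234.98,234.6,234.5,231.13,230.8,230.28,230.05,229.09,228.39,227.7,227.41])
k=np.polyfit(us,vs,1);print(k,np.round(vs-np.polyval(k,us),2))
L=lambda u:onz("top",u,np.polyval(k,u),.065)
p,q=L(310),L(433);d=(p-q)/np.linalg.norm(p-q);print("plunger",p,q,d, "ang from +y",np.arctan2(-d[0],d[1]))
for n,u,off in(("head front",309.7,0),("guide front",366.6,150),("handle start",398.5,232),("handle end",433.7,332),):
    P=L(u);print(n,P,"balance from it",P+d*(off-95))
print("stand uprights",L(329),L(360.5))
# side mouth guess zoom
s=cv2.imread("pics/side0.png")
z=cv2.resize(s[160:200,285:330],None,fx=14,fy=14,interpolation=cv2.INTER_CUBIC);cv2.imwrite("pics/s_m.png",z)
z=cv2.resize(s[220:325,275:375],None,fx=5.5,fy=5.5,interpolation=cv2.INTER_CUBIC);cv2.imwrite("pics/s_p.png",z)
E
```

```text
cyl axis [0.56308764 0.2236553  0.14      ] [0.56501179 0.06182366 0.14      ] dir [ 0.01188898 -0.99992932  0.        ]
mouth top [0.56524935 0.03753071 0.14      ]
[-6.62145641e-02  2.55726553e+02] [-0.09 -0.07  0.09 -0.1   0.1   0.11  0.15 -0.02 -0.06 -0.08 -0.04]
plunger [ 0.44047759 -0.03856173  0.065     ] [ 0.46196352 -0.36952274  0.065     ] [-0.06478346  0.99789935  0.        ] ang from +y 0.06482885734482727
head front [ 0.44042535 -0.03775717  0.065     ] balance from it [ 6.59485373e+00 -9.48381950e+01  6.50000000e-02]
guide front [ 0.45034704 -0.19058694  0.065     ] balance from it [-3.11274308 54.69387706  0.065     ]
handle start [ 0.45592269 -0.27647213  0.065     ] balance from it [-8.41941087e+00  1.36435738e+02  6.50000000e-02]
handle end [ 0.4620862 -0.3714125  0.065    ] balance from it [-1.48915930e+01  2.36130732e+02  6.50000000e-02]
stand uprights [ 0.44378732 -0.08954362  0.065     ] [ 0.44928193 -0.17418046  0.065     ]
```

View pics/s_m.png

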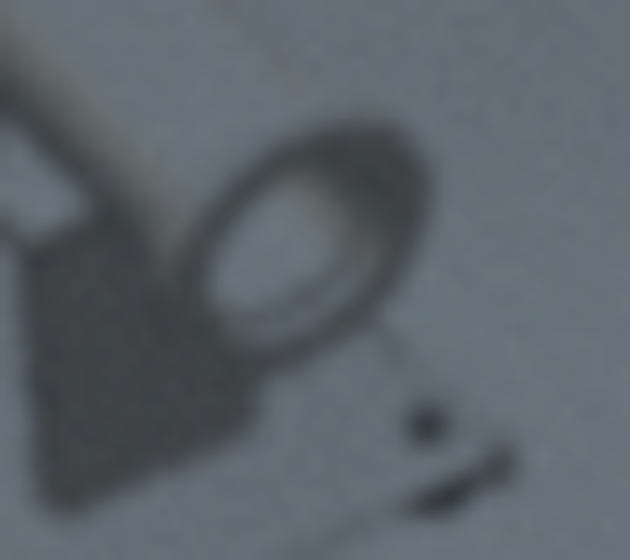

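View pics/s_p.png

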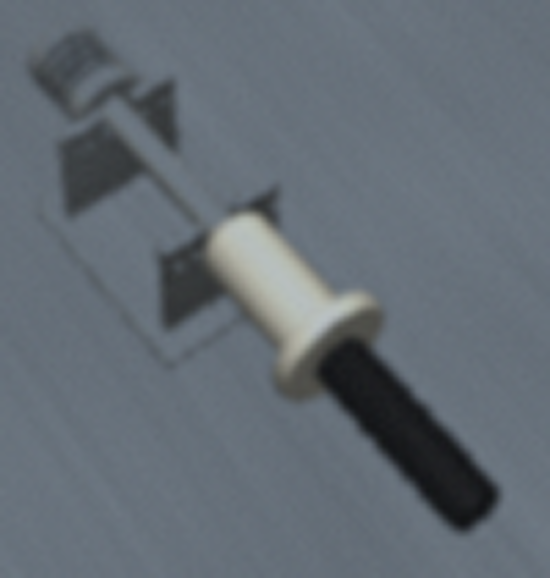

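```bash
python3 - <<'E'
from h import *
M=np.array([.56525,.03753,.14]);B=np.array([.4466,-.1325,.065]);d=np.array([-.0647,.9979,0])
print((proj("side",M)+.5-[285,160])*14)
s=cv2.imread("pics/s_m.png");th=np.linspace(0,2*np.pi,60);a=np.array([.0119,0,0]) 
for r,c in((.034,(0,255,0)),(.0235,(0,0,255))):
    for t in th:
        P=M+r*(np.cos(t)*np.array([1,.0119,0])+np.sin(t)*np.array([0,0,1]));q=(proj("side",P)+.5-[285,160])*14
        cv2.circle(s,tuple(np.int32(q)),2,c,-1)
cv2.imwrite("pics/s_m2.png",s)
s=cv2.imread("pics/s_p.png")
for o in(.095,.045,0,-.055,-.127,-.137,-.237):
    q=(proj("side",B+d*o)+.5-[275,220])*5.5;cv2.circle(s,tuple(np.int32(q)),3,(0,0,255),-1)
for dx in(-.019,.019):
    q=(proj("side",B+d*-.055+[dx,0,0])+.5-[275,220])*5.5;cv2.circle(s,tuple(np.int32(q)),3,(0,255,0),-1)
cv2.imwrite("pics/s_p2.png",s)
E
```

```text
[303.19965366 255.1042862 ]
```

View pics/s_m2.png

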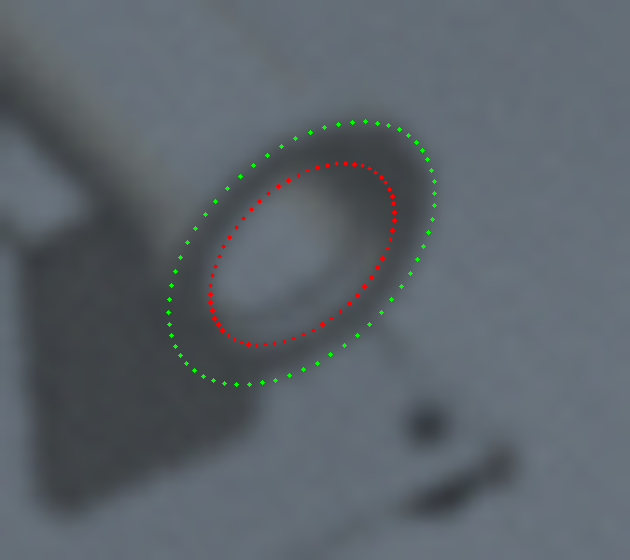

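View pics/s_p2.png

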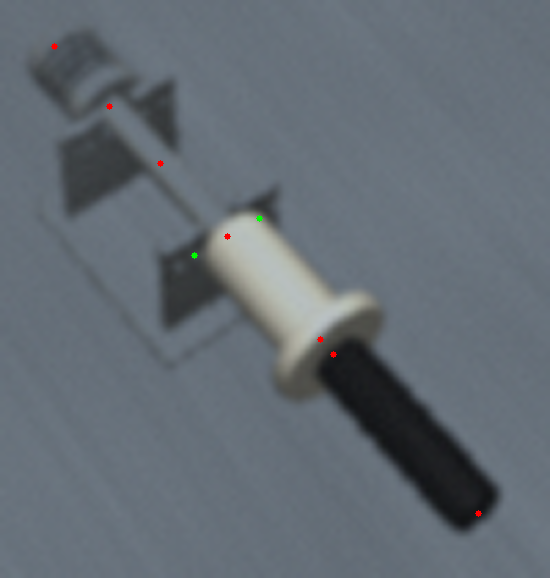

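```bash
cat >> h.py <<'E'
from scipy.spatial.transform import Rotation as Ro
from bench import readout
B=np.array([.4466,-.1325,.065]); M=np.array([.56525,.03753,.14])
def rel(tcp,yaw):
    """shift and turn in tool axes from measured pose to TCP target pointing down with tool x at yaw"""
    s=readout.get_state(); q=s["ee_rot"]; R=Ro.from_quat([q[1],q[2],q[3],q[0]])
    T=Ro.from_euler("z",yaw)*Ro.from_euler("x",np.pi)
    return np.round(R.inv().apply(np.asarray(tcp)-s["eef_pos"]),4), np.round((R.inv()*T).as_rotvec(),4)
def st():
    s=readout.get_state(); q=s["ee_rot"]; R=Ro.from_quat([q[1],q[2],q[3],q[0]]).as_matrix()
    print("t",round(s["time"],2),"pos",np.round(s["eef_pos"],4),"F",np.round(s["wrist_force"],2),"Tq",np.round(s["wrist_torque"],2),"w",round(s["grip_width"],4),"yaw",round(np.arctan2(R[1,0],R[0,0]),4),"zt",np.round(R[:,2],4))
E
python3 - <<'E'
from h import *
st(); print(rel([.4466,-.1325,.2215],-1.506))
E
```

```text
t 0.1 pos [0.2505 0.572  0.2216] F [-0.56  0.75  0.55] Tq [-0.   -0.01 -0.01] w 0.0874 yaw -0.4129 zt [-7.0e-04 -1.8e-03 -1.0e+00]
(array([0.4623, 0.5666, 0.0012]), array([ 0.0017, -0.0012,  1.0931]))
```

```bash
python3 -m handwheel '[[1,0.01,0.012,0,0,0,0.03],[1,0.035,0.042,0,0,0,0.1],[1,0.06,0.073,0,0,0,0.2],[1,0.086,0.105,0,0,0,0.3],[1,0.112,0.137,0,0,0,0.4],[1,0.138,0.169,0,0,0,0.5],[1,0.164,0.2,0,0,0,0.6],[1,0.19,0.233,0,0,0,0.7],[1,0.216,0.265,0,0,0,0.8],[1,0.242,0.296,0,0,0,0.9],[1,0.268,0.328,0,0,0,1.0],[1,0.294,0.36,0,0,0,1.05],[1,0.32,0.392,0,0,0,1.093],[1,0.346,0.424,0,0,0,1.093],[1,0.372,0.456,0,0,0,1.093],[1,0.398,0.488,0,0,0,1.093],[1,0.424,0.52,0,0,0,1.093],[1,0.445,0.545,0,0,0,1.093],[1,0.458,0.561,0,0,0,1.093],[1,0.4623,0.5666,0,0,0,1.093]]'; python3 -m handwheel '[[1,0,0,0,0,0,0],[1,0,0,0,0,0,0],[1,0,0,0,0,0,0]]'; python3 - <<'E'
from h import *
st(); print(rel([.4466,-.1325,.046],-1.506))
E
```

```text
time: 1.77
eef_pos: [0.447, -0.1345, 0.2219]
ee_rot: [0.001, 0.728, -0.685, -0.0]
wrist_force: [-0.2, 0.1, 0.1]
grip_width: 0.087
time: 2.02
eef_pos: [0.4465, -0.1311, 0.2225]
ee_rot: [-0.0, 0.73, -0.683, -0.0]
wrist_force: [1.2, -0.2, -0.5]
grip_width: 0.0869
t 2.02 pos [ 0.4465 -0.1311  0.2225] F [ 1.23 -0.24 -0.5 ] Tq [ 0.09 -0.04  0.01] w 0.0869 yaw -1.5047 zt [-3.e-04  3.e-04 -1.e+00]
(array([ 1.500e-03, -1.000e-04,  1.765e-01]), array([0.0003, 0.0003, 0.0013]))
```

```bash
python3 -m handwheel '[[1,0.001,0,0.02,0,0,0],[1,0.001,0,0.05,0,0,0],[1,0.001,0,0.08,0,0,0],[1,0.001,0,0.11,0,0,0],[1,0.001,0,0.135,0,0,0],[1,0.001,0,0.155,0,0,0],[1,0.001,0,0.168,0,0,0],[1,0.001,0,0.1755,0,0,0],[1,0.001,0,0.1765,0,0,0],[1,0.001,0,0.1765,0,0,0]]' 50; python3 - <<'E'
from h import *
st()
for n in("side","top"):
    cv2.imwrite(f"pics/{n}1.png",imaging.camera(n)[:,:,::-1])
a=cv2.imread("pics/side1.png")[210:330,260:380];b=cv2.imread("pics/top1.png")[195:275,300:440]
cv2.imwrite("pics/c1.png",np.vstack([cv2.resize(a,(380,380))[:,:380].copy() if 0 else cv2.copyMakeBorder(cv2.resize(a,None,fx=2.5,fy=2.5),0,0,0,260,0),cv2.resize(b,None,fx=4,fy=3.5)[:, :560]]))
E
```

```text
time: 2.85
eef_pos: [0.4472, -0.1323, 0.0464]
ee_rot: [-0.0, 0.73, -0.683, 0.0]
wrist_force: [-0.1, -0.1, 0.1]
grip_width: 0.087
t 2.85 pos [ 0.4472 -0.1323  0.0464] F [-0.14 -0.09  0.07] Tq [ 0.1  -0.02  0.02] w 0.087 yaw -1.5041 zt [ 3.e-04 -1.e-04 -1.e+00]
```

View pics/c1.png

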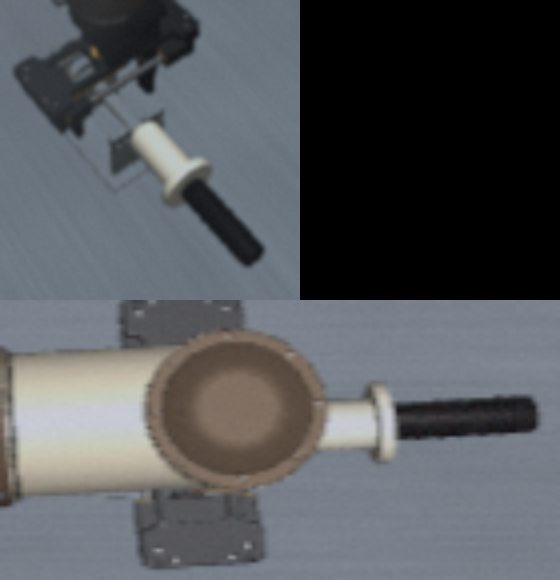

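The gripper straddles the rod between the uprights, and the handle is undisturbed. I'll close and lift.

```bash
python3 -m handwheel '[[0,0,0,0,0,0,0],[0,0,0,0,0,0,0],[0,0,0,0,0,0,0],[0,0,0,0,0,0,0],[0,0,0,0,0,0,0],[0,0,0,0,0,0,0],[0,0,0,0,0,0,0],[0,0,0,0,0,0,0],[0,0,0,0,0,0,0],[0,0,0,0,0,0,0]]' 55; python3 -c "from h import *;st()"; python3 -m handwheel '[[0,0,0,-0.002,0,0,0],[0,0,0,-0.01,0,0,0],[0,0,0,-0.025,0,0,0],[0,0,0,-0.04,0,0,0],[0,0,0,-0.055,0,0,0],[0,0,0,-0.068,0,0,0],[0,0,0,-0.074,0,0,0],[0,0,0,-0.075,0,0,0],[0,0,0,-0.075,0,0,0],[0,0,0,-0.075,0,0,0]]';  python3 - <<'E'
from h import *
st()
for n in("side","top"):
    cv2.imwrite(f"pics/{n}2.png",imaging.camera(n)[:,:,::-1])
a=cv2.imread("pics/side2.png")[150:300,240:400];b=cv2.imread("pics/top2.png")[195:275,300:440]
cv2.imwrite("pics/c2.png",np.vstack([cv2.resize(a,(560,320)) if 0 else cv2.resize(a,None,fx=3.5,fy=2),cv2.resize(b,None,fx=4,fy=3.5)[:, :560]]))
E
```

```text
time: 3.78
eef_pos: [0.4469, -0.133, 0.046]
ee_rot: [0.0, 0.73, -0.684, -0.0]
wrist_force: [0.5, -0.7, -0.3]
grip_width: 0.0281
t 3.78 pos [ 0.4469 -0.133   0.046 ] F [ 0.54 -0.74 -0.26] Tq [ 0.05 -0.02  0.  ] w 0.0281 yaw -1.5058 zt [-1.e-04 -0.e+00 -1.e+00]
time: 4.62
eef_pos: [0.4457, -0.1329, 0.1199]
ee_rot: [0.001, 0.73, -0.684, -0.001]
wrist_force: [0.3, -0.6, -6.6]
grip_width: 0.0146
t 4.62 pos [ 0.4457 -0.1329  0.1199] F [ 0.27 -0.57 -6.55] Tq [ 0.04 -0.02  0.02] w 0.0146 yaw -1.5064 zt [-2.7e-03  4.0e-04 -1.0e+00]
```

View pics/c2.png

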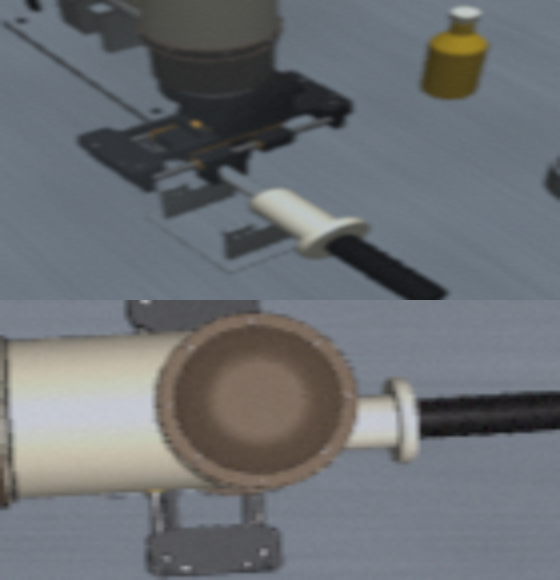

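```bash
cat >> h.py <<'E'
def handle(n,im,box,thr=45):
    """fit axis line of dark handle in pixel box (u0,v0,u1,v1); returns centre, dir, extent ends"""
    u0,v0,u1,v1=box; g=im[v0:v1,u0:u1].max(2); m=(g<thr).astype(np.uint8)
    k,l,s,_=cv2.connectedComponentsWithStats(m); i=1+np.argmax(s[1:,4]); v,u=np.nonzero(l==i)
    p=np.stack([u+u0,v+v0],1).astype(np.float32); vx,vy,x,y=cv2.fitLine(p,cv2.DIST_L2,0,.01,.01).ravel()
    t=(p-[x,y])@[vx,vy]; 
    return np.array([x,y]),np.array([vx,vy]),t.min(),t.max(),s[i]
def axis3d(ims,boxes,thr=45):
    pl=[]
    for n in("top","side"):
        c,d,a,b,s=handle(n,ims[n],boxes[n],thr); p,r1=ray(n,*(c+a*d)); _,r2=ray(n,*(c+b*d)); nn=np.cross(r1,r2); pl.append((nn/np.linalg.norm(nn),p,c,d,a,b,s,n))
    (n1,p1,*_),(n2,p2,*_)=pl; d=np.cross(n1,n2); d/=np.linalg.norm(d); d*=np.sign(d[1])
    o=np.linalg.solve(np.array([n1,n2,d]),[n1@p1,n2@p2,0]); ends=[]
    for nn,p,c,dd,a,b,s,n in pl:
        E=[]
        for t in(a,b):
            q,r=ray(n,*(c+t*dd)); A=np.linalg.lstsq(np.array([r,-d]).T,o-q,rcond=None)[0]; E.append(o+A[1]*d)
        ends.append((n,s[:5].tolist(),np.round(E,4).tolist()))
    return o,d,ends
def look(tag):
    ims={}
    for n in("top","side"):
        ims[n]=imaging.camera(n); cv2.imwrite(f"pics/{n}{tag}.png",ims[n][:,:,::-1])
    return ims
E
python3 - <<'E'
from h import *
L=lambda k:{n:cv2.imread(f"pics/{n}{k}.png")[:,:,::-1] for n in("top","side")}
for k,bx in((0,{"top":(400,215,440,240),"side":(325,270,375,325)}),(2,{"top":(403,215,450,240),"side":(325,260,380,320)})):
    o,d,e=axis3d(L(k),bx); print(k,"dir",d,"at balance y",o+d*((-.1325-o[1])/d[1])); print(e)
E
```

```text
0 dir [-0.08982331  0.99381638  0.06527462] at balance y [ 0.44076531 -0.1325      0.08106616]
[('top', [0, 8, 34, 12, 237], [[0.4539, -0.2783, 0.0715], [0.4622, -0.3699, 0.0655]]), ('side', [8, 12, 32, 34, 377], [[0.4533, -0.2717, 0.0719], [0.4623, -0.3703, 0.0654]])]
2 dir [-0.07595803  0.99696486  0.01707188] at balance y [ 0.43435723 -0.1325      0.15536245]
[('top', [2, 12, 37, 7, 139], [[0.4451, -0.2736, 0.1529], [0.452, -0.3635, 0.1514]]), ('side', [8, 8, 34, 35, 411], [[0.4455, -0.2791, 0.1529], [0.453, -0.3772, 0.1512]])]
```

```bash
python3 - <<'E'
from h import *
L=lambda k:{n:cv2.imread(f"pics/{n}{k}.png")[:,:,::-1] for n in("top","side")}
for thr in(60,70,80):
  for k,bx in((0,{"top":(402,215,440,240),"side":(325,270,375,325)}),(2,{"top":(407,215,450,240),"side":(330,255,380,320)})):
    o,d,e=axis3d(L(k),bx,thr); mid=np.mean(e[1][2],0);print(thr,k,"dir",np.round(d,4),"mid",np.round(o+d*((mid[1]-o[1])/d[1]),4)); print(e)
i=L(2)
cv2.imwrite("pics/z2.png",np.hstack([cv2.resize(np.ascontiguousarray(i["top"][205:245,400:450,::-1]),(400,320)),cv2.resize(np.ascontiguousarray(i["side"][255:315,325:375,::-1]),(400,480))[:320]]))
E
```

```text
60 0 dir [-0.0683  0.9976  0.009 ] mid [ 0.4585 -0.3198  0.0667]
[('top', [0, 8, 32, 12, 301], [[0.4561, -0.2847, 0.067], [0.4619, -0.3695, 0.0662]]), ('side', [7, 11, 33, 35, 428], [[0.455, -0.2675, 0.0671], [0.4621, -0.3722, 0.0662]])]
60 2 dir [-0.0656  0.9978 -0.0037] mid [ 0.4573 -0.3191  0.1321]
[('top', [0, 6, 35, 13, 352], [[0.4549, -0.283, 0.132], [0.4606, -0.3699, 0.1323]]), ('side', [3, 12, 34, 36, 467], [[0.4538, -0.2666, 0.1319], [0.4607, -0.3716, 0.1323]])]
70 0 dir [-0.0621  0.9981 -0.0065] mid [ 0.4585 -0.3188  0.0665]
[('top', [0, 8, 32, 12, 323], [[0.4564, -0.2848, 0.0662], [0.4616, -0.3693, 0.0668]]), ('side', [7, 11, 33, 36, 447], [[0.4552, -0.2653, 0.0661], [0.4618, -0.3724, 0.0668]])]
70 2 dir [-0.0639  0.9978 -0.0197] mid [ 0.4574 -0.3189  0.1319]
[('top', [0, 6, 35, 13, 377], [[0.4551, -0.2831, 0.1312], [0.4607, -0.3697, 0.1329]]), ('side', [2, 12, 36, 36, 482], [[0.454, -0.2661, 0.1309], [0.4608, -0.3717, 0.133]])]
80 0 dir [-0.0675  0.9977 -0.0116] mid [ 0.4584 -0.3179  0.0665]
[('top', [0, 8, 32, 12, 329], [[0.4561, -0.2848, 0.0662], [0.4619, -0.3694, 0.0671]]), ('side', [2, 7, 39, 40, 498], [[0.4547, -0.2632, 0.0659], [0.4621, -0.3726, 0.0672]])]
80 2 dir [-0.0764  0.9968  0.0244] mid [ 0.4574 -0.3181  0.1318]
[('top', [0, 6, 35, 13, 389], [[0.4547, -0.2827, 0.1327], [0.4614, -0.3707, 0.1305]]), ('side', [1, 11, 37, 38, 510], [[0.4533, -0.2652, 0.1331], [0.4615, -0.371, 0.1305]])]
```

View pics/z2.png

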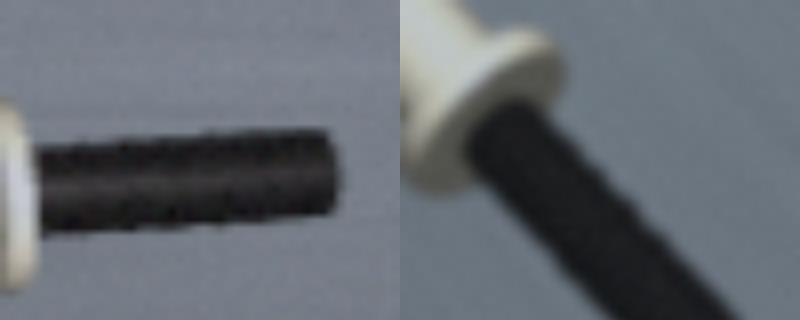

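```bash
python3 -m handwheel '[[0,0,-0.001,0.005,0,0,0],[0,0,-0.001,0.02,0,0,0],[0,0,-0.001,0.035,0,0,0],[0,0,-0.001,0.048,0,0,0],[0,0,-0.001,0.056,0,0,0],[0,0,-0.001,0.061,0,0,0],[0,0,-0.001,0.064,0,0,0],[0,0,-0.001,0.0652,0,0,0],[0,0,-0.001,0.0652,0,0,0]]'; python3 -c "from h import *;st()"
```

```text
time: 5.47
eef_pos: [0.4483, -0.1329, 0.056]
ee_rot: [-0.0, 0.73, -0.684, 0.0]
wrist_force: [0.5, 0.2, -6.3]
grip_width: 0.0149
t 5.47 pos [ 0.4483 -0.1329  0.056 ] F [ 0.49  0.19 -6.28] Tq [ 0.11 -0.08 -0.03] w 0.0149 yaw -1.5056 zt [ 5.e-04 -1.e-04 -1.e+00]
```

```bash
python3 -m handwheel '[[0,0,0.001,0.001,0,0,0],[0,0,0.001,0.002,0,0,0],[0,0,0.001,0.002,0,0,0],[0.45,0,0.001,0.002,0,0,0],[0.45,0,0.001,0.003,0,0,0],[0.45,0,0.001,0.006,0,0,0],[0.45,0,0.001,0.010,0,0,0],[0.45,0,0.001,0.010,0,0,0],[0.45,0,0.001,0.010,0,0,0],[0,0,0.001,0.010,0,0,0],[0,0,0.001,0.010,0,0,0],[0,0,0.001,0.010,0,0,0],[0,0,0.001,0.010,0,0,0],[0,0,0.001,0.010,0,0,0],[0,0,0.001,0.010,0,0,0],[0,0,0.001,0.010,0,0,0],[0,0,0.001,0.010,0,0,0]]' 55; python3 -c "from h import *;st()"
```

```text
time: 6.88
eef_pos: [0.4473, -0.133, 0.046]
ee_rot: [-0.0, 0.73, -0.684, 0.0]
wrist_force: [0.5, 0.2, -0.2]
grip_width: 0.0148
t 6.88 pos [ 0.4473 -0.133   0.046 ] F [ 0.48  0.16 -0.16] Tq [ 0.06 -0.26  0.04] w 0.0148 yaw -1.5057 zt [ 7.e-04 -0.e+00 -1.e+00]
```

```bash
python3 -m handwheel '[[0,0,0,-0.004,0,0,0],[0,0,0,-0.015,0,0,0],[0,0,0,-0.03,0,0,0],[0,0,0,-0.045,0,0,0],[0,0,0,-0.06,0,0,0],[0,0,0,-0.071,0,0,0],[0,0,0,-0.075,0,0,0],[0,0,0,-0.076,0,0,0],[0,0,0,-0.076,0,0,0],[0,0,0,-0.076,0,0,0]]'; python3 - <<'E'
from h import *
st(); print(rel([.5667,-.0875,.121],-1.5589))
i=look(3); o,d,e=axis3d(i,{"top":(407,215,450,240),"side":(330,255,380,320)},65); mid=np.mean(e[1][2],0); print(d,o+d*((mid[1]-o[1])/d[1])); print(e)
E
```

```text
time: 7.72
eef_pos: [0.4457, -0.1329, 0.1206]
ee_rot: [0.001, 0.73, -0.684, -0.001]
wrist_force: [-0.3, -0.1, -6.5]
grip_width: 0.0146
t 7.72 pos [ 0.4457 -0.1329  0.1206] F [-0.26 -0.11 -6.46] Tq [ 0.08 -0.08 -0.01] w 0.0146 yaw -1.5064 zt [-3.1e-03  4.0e-04 -1.0e+00]
(array([-0.0375, -0.1237, -0.0007]), array([0.0031, 0.0005, 0.0525]))
[-0.06621014  0.99780101 -0.00305994] [ 0.45714311 -0.31995     0.1423053 ]
[('top', [0, 6, 36, 13, 385], [[0.4545, -0.2806, 0.1422], [0.4604, -0.3693, 0.1425]]), ('side', [3, 10, 35, 36, 481], [[0.4536, -0.267, 0.1421], [0.4607, -0.3729, 0.1425]])]
```

```bash
python3 -m handwheel '[[0,-0.002,-0.006,0,0,0,0.004],[0,-0.006,-0.02,0,0,0,0.012],[0,-0.012,-0.04,0,0,0,0.02],[0,-0.018,-0.06,0,0,0,0.03],[0,-0.024,-0.08,0,0,0,0.04],[0,-0.03,-0.1,0,0,0,0.0525],[0,-0.035,-0.115,0,0,0,0.0525],[0,-0.037,-0.122,0,0,0,0.0525],[0,-0.0375,-0.1237,0,0,0,0.0525],[0,-0.0375,-0.1237,0,0,0,0.0525],[0,-0.0375,-0.1237,0,0,0,0.0525],[0,-0.0375,-0.1237,0,0,0,0.0525]]'; python3 - <<'E'
from h import *
st(); print(rel([.5667,-.0875,.121],-1.5589))
i=look(4)
cv2.imwrite("pics/z4.png",np.hstack([cv2.resize(np.ascontiguousarray(i["top"][140:240,230:430,::-1]),(400,200)),cv2.resize(np.ascontiguousarray(i["side"][120:280,270:430,::-1]),(400,400))[:400]][1:]))
cv2.imwrite("pics/z4t.png",cv2.resize(np.ascontiguousarray(i["top"][140:240,230:430,::-1]),None,fx=4,fy=4))
cv2.imwrite("pics/z4s.png",cv2.resize(np.ascontiguousarray(i["side"][120:280,270:430,::-1]),None,fx=3.6,fy=3.6))
E
```

```text
time: 8.82
eef_pos: [0.5668, -0.0879, 0.1217]
ee_rot: [0.0, 0.711, -0.703, -0.0]
wrist_force: [0.7, -0.5, -7.6]
grip_width: 0.0145
t 8.82 pos [ 0.5668 -0.0879  0.1217] F [ 0.69 -0.54 -7.6 ] Tq [ 0.05  0.02 -0.03] w 0.0145 yaw -1.5589 zt [-0.0013  0.     -1.    ]
(array([-0.0004,  0.    ,  0.0007]), array([0.0013, 0.    , 0.    ]))
```

View pics/z4t.png

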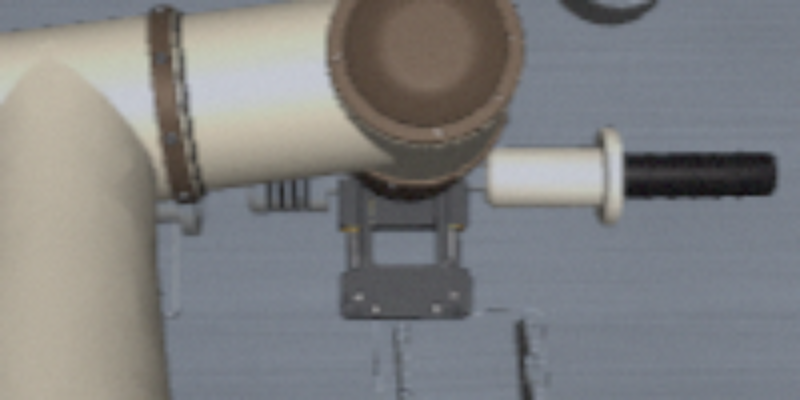

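View pics/z4s.png

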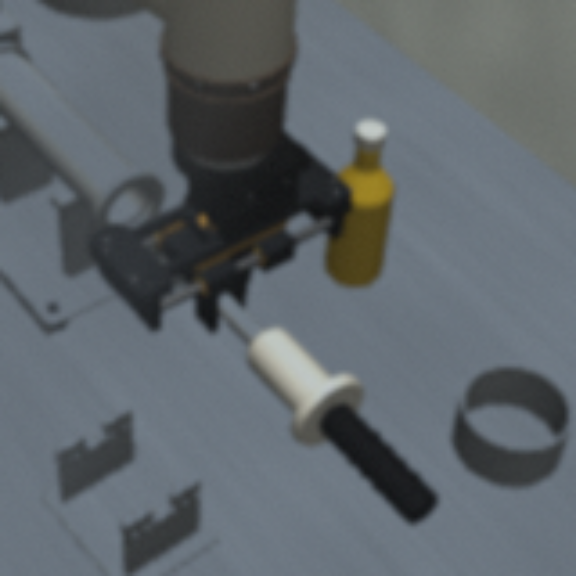

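The head (left end near column 293 in the top view) is about 30 mm short of the flange and nearly in line. I'll measure the handle's axis against the bore's.

```bash
python3 - <<'E'
from h import *
i={n:cv2.imread(f"pics/{n}4.png")[:,:,::-1] for n in("top","side")}
for thr in(60,65,70):
    o,d,e=axis3d(i,{"top":(388,170,432,195),"side":(355,225,400,270)},thr); mid=np.mean(e[1][2],0); P=o+d*((mid[1]-o[1])/d[1]);print(np.round(d,4),np.round(P,4),"bore x there",.56525+.0119*(.0375-P[1])); print(e)
g=cv2.GaussianBlur(i["top"].astype(float).mean(2),(0,0),.6)
for u in(294,297,301,305,309,354,360,366,372,378): 
    lo=165;dd=np.diff(g[lo:215,u]);print(u,[(lo+k+.5,round(dd[k])) for k in range(1,len(dd)-1) if abs(dd[k])>9 and abs(dd[k])>=abs(dd[k-1]) and abs(dd[k])>=abs(dd[k+1])])
for y in(0.0,.0075,-.03,-.2,-.3): print(y,proj("top",[.56525+.0119*(.0375-y),y,.14]))
E
```

```text
[-0.0193  0.9997  0.0119] [ 0.5676 -0.2746  0.1435] bore x there 0.568964585
[('top', [0, 8, 36, 12, 337], [[0.5668, -0.2361, 0.144], [0.5685, -0.3251, 0.1429]]), ('side', [4, 7, 32, 33, 401], [[0.5665, -0.2217, 0.1442], [0.5686, -0.3276, 0.1429]])]
[-0.0267  0.9992  0.0281] [ 0.5677 -0.2746  0.1433] bore x there 0.568963395
[('top', [0, 8, 36, 12, 359], [[0.5667, -0.236, 0.1444], [0.5691, -0.3255, 0.1419]]), ('side', [4, 7, 32, 33, 404], [[0.5663, -0.222, 0.1448], [0.5691, -0.3271, 0.1418]])]
[-0.0211  0.9997  0.0098] [ 0.5682 -0.274   0.1421] bore x there 0.568956255
[('top', [0, 8, 36, 12, 375], [[0.5674, -0.2364, 0.1425], [0.5693, -0.3255, 0.1416]]), ('side', [3, 7, 33, 33, 414], [[0.5671, -0.2208, 0.1426], [0.5693, -0.3271, 0.1416]])]
294 [(183.5, -14), (185.5, 21), (190.5, -15), (193.5, 17)]
297 [(180.5, -11), (184.5, -18), (192.5, 30)]
301 [(182.5, -15), (192.5, 33)]
305 [(179.5, -10), (182.5, -14), (184.5, 11), (188.5, -10), (192.5, 27)]
309 [(178.5, -9), (181.5, -13), (183.5, 18), (190.5, -16), (192.5, 25)]
354 [(173.5, 9), (176.5, 23), (190.5, -21)]
360 [(176.5, 25), (189.5, -22)]
366 [(176.5, 25), (189.5, -23)]
372 [(176.5, 25), (189.5, -23)]
378 [(173.5, -9), (176.5, 35), (190.5, -28)]
0.0 [294.42808665 184.56438714]
0.0075 [291.46524414 184.60145301]
-0.03 [306.27771925 184.41614538]
-0.2 [373.37317143 183.57676513]
-0.3 [412.79946918 183.08353266]
```

```bash
python3 -m handwheel '[[0,-0.004,0,0.0007,0,0,0],[0,-0.012,0,0.0007,0,0,0],[0,-0.02,0,0.0007,0,0,0],[0,-0.026,0,0.0007,0,0,0],[0,-0.03,0,0.0007,0,0,0],[0,-0.034,0,0.0007,0,0,0],[0,-0.037,0,0.0007,0,0,0],[0,-0.04,0,0.0007,0,0,0],[0,-0.04,0,0.0007,0,0,0]]'; python3 -c "from h import *;st()"
```

```text
time: 9.67
eef_pos: [0.5675, -0.047, 0.1212]
ee_rot: [-0.0, 0.712, -0.702, -0.0]
wrist_force: [-0.2, -0.6, -6.2]
grip_width: 0.0143
t 9.67 pos [ 0.5675 -0.047   0.1212] F [-0.18 -0.64 -6.24] Tq [ 0.08 -0.06 -0.01] w 0.0143 yaw -1.5577 zt [ 1.e-04  1.e-04 -1.e+00]
```

```bash
python3 -m handwheel '[[0,-0.002,0.001,0,0,0,0],[0,-0.005,0.001,0,0,0,0],[0,-0.008,0.001,0,0,0,0],[0,-0.011,0.001,0,0,0,0],[0,-0.014,0.001,0,0,0,0],[0,-0.014,0.001,0,0,0,0]]'; python3 -c "from h import *;st()"
```

```text
time: 10.17
eef_pos: [0.5664, -0.033, 0.1212]
ee_rot: [-0.0, 0.712, -0.702, 0.0]
wrist_force: [0.0, 0.3, -6.9]
grip_width: 0.0147
t 10.17 pos [ 0.5664 -0.033   0.1212] F [ 0.03  0.27 -6.93] Tq [-0.   -0.07 -0.  ] w 0.0147 yaw -1.5577 zt [ 2.e-04  1.e-04 -1.e+00]
```

```bash
python3 -m handwheel '[[0,-0.003,0,0,0,0,0],[0,-0.007,0,0,0,0,0],[0,-0.011,0,0,0,0,0],[0,-0.015,0,0,0,0,0],[0,-0.019,0,0,0,0,0],[0,-0.021,0,0,0,0,0],[0,-0.021,0,0,0,0,0]]'; python3 -c "from h import *;st()"
```

```text
time: 10.75
eef_pos: [0.566, -0.012, 0.1212]
ee_rot: [-0.0, 0.712, -0.702, 0.0]
wrist_force: [-0.2, -0.7, -7.6]
grip_width: 0.0146
t 10.75 pos [ 0.566  -0.012   0.1212] F [-0.24 -0.74 -7.63] Tq [ 0.04 -0.05  0.  ] w 0.0146 yaw -1.5576 zt [ 1.e-04  1.e-04 -1.e+00]
```

```bash
python3 -m handwheel '[[0,-0.002,0,0,0,0,0],[0,-0.005,0,0,0,0,0],[0,-0.008,0,0,0,0,0],[0,-0.011,0,0,0,0,0],[0,-0.014,0,0,0,0,0],[0,-0.017,0,0,0,0,0],[0,-0.02,0,0,0,0,0],[0,-0.023,0,0,0,0,0],[0,-0.025,0,0,0,0,0],[0,-0.025,0,0,0,0,0]]'; python3 -c "from h import *;st()"
```

```text
time: 11.58
eef_pos: [0.5652, 0.0105, 0.1212]
ee_rot: [0.002, 0.711, -0.703, 0.001]
wrist_force: [0.9, -6.6, -7.1]
grip_width: 0.0141
t 11.58 pos [0.5652 0.0105 0.1212] F [ 0.94 -6.58 -7.1 ] Tq [-2.19 -0.34 -0.12] w 0.0141 yaw -1.5586 zt [-0.0017 -0.0033 -1.    ]
```

```bash
python3 -m handwheel '[[0.9,0,0,0,0,0,0],[0.9,0,0,0,0,0,0],[0.9,0,0,0,0,0,0],[0.9,0,0,0,0,0,0],[0.9,0,0,0,0,0,0],[0.9,0,0,0,0,0,0],[0.9,0,0,0,0,0,0]]'; python3 -c "from h import *;st()"; python3 -m handwheel '[[0.9,0,0,-0.005,0,0,0],[0.9,0,0,-0.02,0,0,0],[0.9,0,0,-0.045,0,0,0],[0.9,0,0,-0.075,0,0,0],[0.9,0,0,-0.095,0,0,0],[0.9,0,0,-0.1,0,0,0],[0.9,0,0,-0.1,0,0,0]]'; python3 - <<'E'
from h import *
st();i=look(5)
cv2.imwrite("pics/z5t.png",cv2.resize(np.ascontiguousarray(i["top"][140:240,230:430,::-1]),None,fx=4,fy=4))
cv2.imwrite("pics/z5s.png",cv2.resize(np.ascontiguousarray(i["side"][120:280,270:430,::-1]),None,fx=3.6,fy=3.6))
E
```

```text
time: 12.17
eef_pos: [0.5659, 0.0127, 0.1215]
ee_rot: [-0.0, 0.712, -0.703, 0.0]
wrist_force: [-0.4, -0.9, -0.3]
grip_width: 0.0535
t 12.17 pos [0.5659 0.0127 0.1215] F [-0.35 -0.88 -0.29] Tq [ 0.08 -0.06 -0.01] w 0.0535 yaw -1.5579 zt [ 7.e-04  2.e-04 -1.e+00]
time: 12.75
eef_pos: [0.5666, 0.0127, 0.2234]
ee_rot: [-0.002, 0.712, -0.703, 0.001]
wrist_force: [0.3, -0.1, -1.3]
grip_width: 0.0781
t 12.75 pos [0.5666 0.0127 0.2234] F [ 0.25 -0.12 -1.27] Tq [ 0.04 -0.03 -0.09] w 0.0781 yaw -1.5582 zt [ 0.0044  0.0012 -1.    ]
```

View pics/z5t.png

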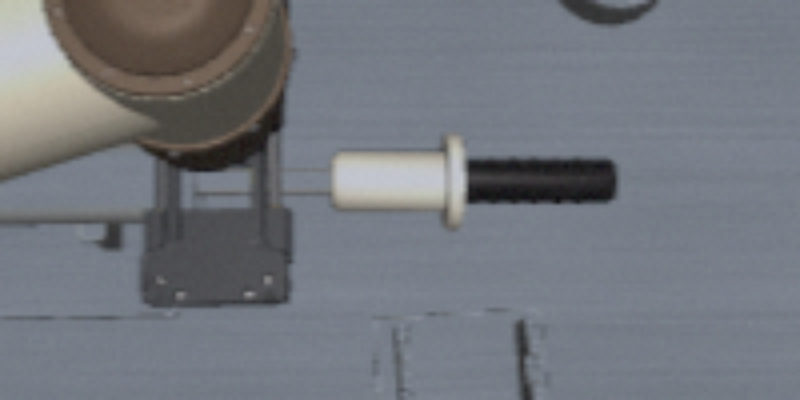

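View pics/z5s.png

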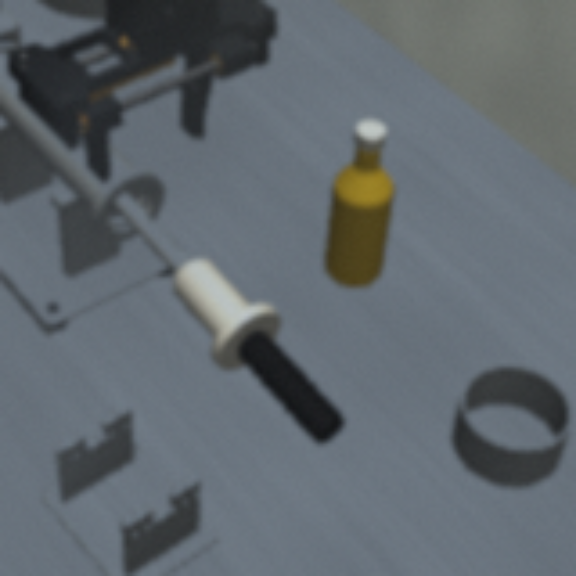

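The head is held in the bore and the handle end hangs free with a slight sag: handle at about columns 347-384 in the top view and (337-366, 211-243) in the side view. Measuring it.

```bash
python3 - <<'E'
from h import *
i={n:cv2.imread(f"pics/{n}5.png")[:,:,::-1] for n in("top","side")}
for thr in(60,65,70):
    o,d,e=axis3d(i,{"top":(348,170,390,200),"side":(332,207,372,248)},thr); 
    P=np.mean(e[0][2]+e[1][2],0);P=o+d*((P[1]-o[1])/d[1]);print(np.round(d,4),np.round(P,4),"bore x there",.56525+.0119*(.0375-P[1])); print(e)
E
```

```text
[-0.0178  0.9981  0.0593] [ 0.5673 -0.1788  0.1269] bore x there 0.5678242675
[('top', [0, 10, 36, 11, 340], [[0.5666, -0.1364, 0.1295], [0.5682, -0.2272, 0.1241]]), ('side', [4, 5, 29, 31, 345], [[0.5663, -0.1224, 0.1303], [0.5682, -0.2293, 0.1239]])]
[-0.0209  0.997   0.075 ] [ 0.567  -0.1791  0.1279] bore x there 0.56782754
[('top', [0, 10, 36, 11, 363], [[0.5661, -0.1363, 0.1311], [0.568, -0.2272, 0.1242]]), ('side', [4, 4, 29, 32, 351], [[0.5658, -0.1235, 0.132], [0.568, -0.2294, 0.1241]])]
[-0.0189  0.9979  0.0623] [ 0.5671 -0.1785  0.1273] bore x there 0.5678201025
[('top', [0, 10, 36, 11, 369], [[0.5663, -0.1364, 0.1299], [0.568, -0.2272, 0.1243]]), ('side', [3, 4, 30, 32, 370], [[0.566, -0.1207, 0.1309], [0.5681, -0.2296, 0.1241]])]
```

```bash
python3 -m handwheel '[[1,0.008,0,0,0,0,0],[1,0.03,0,0,0,0,0],[1,0.06,0,0,0,0,0],[1,0.09,0,0,0,0,0],[1,0.12,0,0,0,0,0],[1,0.15,0,0,0,-0.03,0],[1,0.175,0,0,0,-0.06,0],[1,0.186,0,0,0,-0.06,0],[1,0.189,0,0,0,-0.06,0],[1,0.189,0,0,0,-0.06,0],[1,0.189,0,0,0,-0.06,0]]'; python3 - <<'E'
from h import *
st(); print(rel([.5673,-.176,.107],-1.5589))
E
```

```text
time: 13.77
eef_pos: [0.5676, -0.1759, 0.2204]
ee_rot: [-0.021, 0.711, -0.702, -0.022]
wrist_force: [-0.5, -0.8, -0.3]
grip_width: 0.0873
t 13.77 pos [ 0.5676 -0.1759  0.2204] F [-0.5  -0.81 -0.27] Tq [-0.03 -0.06  0.03] w 0.0873 yaw -1.5579 zt [-0.0024  0.0601 -0.9982]
(array([0.0069, 0.0002, 0.1132]), array([0.0016, 0.0601, 0.001 ]))
```

```bash
python3 -m handwheel '[[1,0.0005,0,0.008,0,0,0],[1,0.002,0,0.025,0,0,0],[1,0.003,0,0.05,0,0,0],[1,0.0045,0,0.075,0,0,0],[1,0.006,0,0.095,0,0,0],[1,0.0065,0,0.107,0,0,0],[1,0.007,0,0.112,0,0,0],[1,0.007,0,0.1132,0,0,0],[1,0.007,0,0.1132,0,0,0]]'; python3 -c "from h import *;st()"; python3 -m handwheel '[[0,0,0,0,0,0,0],[0,0,0,0,0,0,0],[0,0,0,0,0,0,0],[0,0,0,0,0,0,0],[0,0,0,0,0,0,0],[0,0,0,0,0,0,0],[0,0,0,0,0,0,0],[0,0,0,0,0,0,0],[0,0,0,0,0,0,0],[0,0,0,0,0,0,0],[0,0,0,0,0,0,0],[0,0,0,0,0,0,0]]' 55; python3 -c "from h import *;st()"
```

```text
time: 14.52
eef_pos: [0.5684, -0.176, 0.1079]
ee_rot: [-0.021, 0.712, -0.702, -0.021]
wrist_force: [-0.5, -0.5, -0.0]
grip_width: 0.0871
t 14.52 pos [ 0.5684 -0.176   0.1079] F [-0.55 -0.54 -0.04] Tq [-0.02 -0.07 -0.  ] w 0.0871 yaw -1.5568 zt [-6.000e-04  5.960e-02 -9.982e-01]
time: 15.52
eef_pos: [0.568, -0.1767, 0.1077]
ee_rot: [-0.021, 0.711, -0.702, -0.021]
wrist_force: [0.1, -0.7, -0.6]
grip_width: 0.0268
t 15.52 pos [ 0.568  -0.1767  0.1077] F [ 0.13 -0.69 -0.63] Tq [-0.04  0.01 -0.02] w 0.0268 yaw -1.5583 zt [-8.000e-04  5.990e-02 -9.982e-01]
```

```bash
python3 - <<'E'
from h import *
print(rel([.568,-.1780,.121],-1.5589))
E
```

```text
(array([ 0.0005,  0.0001, -0.0133]), array([0.0001, 0.06  , 0.0006]))
```

```bash
python3 -m handwheel '[[0,0,0,-0.0025,0,0.011,0],[0,0,0,-0.005,0,0.022,0],[0,0.0002,0,-0.0075,0,0.034,0],[0,0.0004,0,-0.01,0,0.045,0],[0,0.0005,0,-0.0122,0,0.055,0],[0,0.0005,0,-0.0133,0,0.06,0],[0,0.0005,0,-0.0133,0,0.06,0]]' 60; python3 - <<'E'
from h import *
st();i=look(6)
for thr in(60,65): pass
cv2.imwrite("pics/z6s.png",cv2.resize(np.ascontiguousarray(i["side"][120:280,250:410,::-1]),None,fx=3.6,fy=3.6))
cv2.imwrite("pics/z6t.png",cv2.resize(np.ascontiguousarray(i["top"][140:240,230:430,::-1]),None,fx=4,fy=4))
E
```

```text
time: 16.1
eef_pos: [0.5681, -0.178, 0.1213]
ee_rot: [0.0, 0.712, -0.702, 0.0]
wrist_force: [0.1, -2.6, -2.8]
grip_width: 0.0266
t 16.1 pos [ 0.5681 -0.178   0.1213] F [ 0.12 -2.57 -2.8 ] Tq [-0.48 -0.1  -0.02] w 0.0266 yaw -1.5577 zt [ 3.e-04 -8.e-04 -1.e+00]
```

View pics/z6s.png

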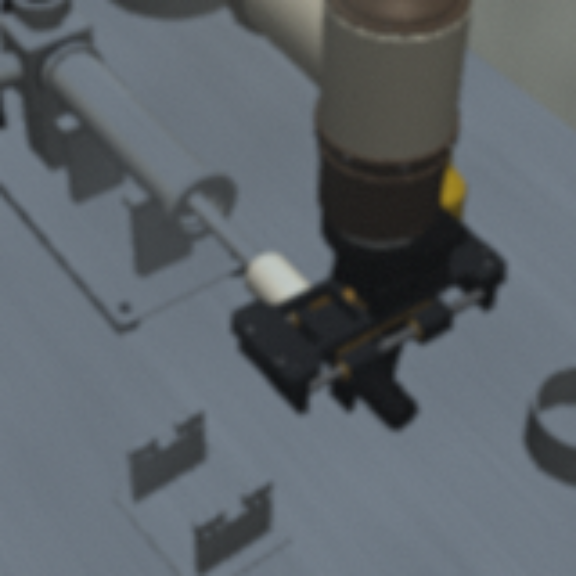

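View pics/z6t.png

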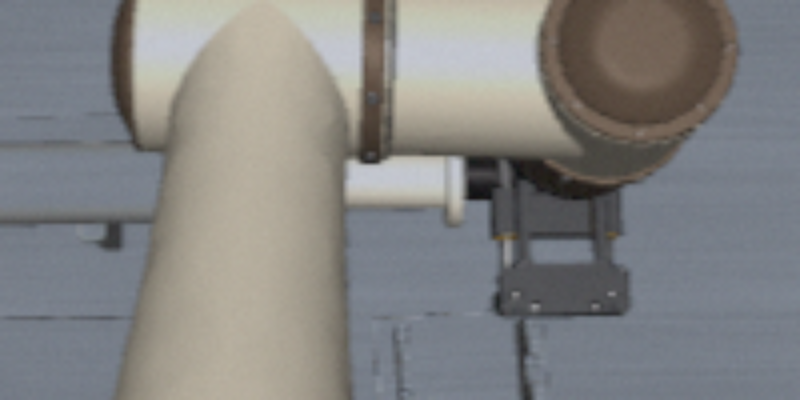

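```bash
python3 -m handwheel '[[0,-0.002,0,0,0,0,0],[0,-0.005,0,0,0,0,0],[0,-0.009,0,0,0,0,0],[0,-0.013,0,0,0,0,0],[0,-0.017,0,0,0,0,0],[0,-0.021,0,0,0,0,0],[0,-0.025,0,0,0,0,0],[0,-0.029,0,0,0,0,0],[0,-0.033,0,0,0,0,0],[0,-0.036,0,0,0,0,0],[0,-0.036,0,0,0,0,0]]'; python3 -c "from h import *;st()"
```

```text
time: 17.12
eef_pos: [0.5677, -0.1431, 0.1213]
ee_rot: [0.001, 0.712, -0.703, 0.001]
wrist_force: [-0.3, -6.0, -1.4]
grip_width: 0.0264
t 17.12 pos [ 0.5677 -0.1431  0.1213] F [-0.27 -5.96 -1.36] Tq [-1.5  -0.15  0.02] w 0.0264 yaw -1.5581 zt [ 1.0e-04 -1.7e-03 -1.0e+00]
```

```bash
python3 -m handwheel '[[0,-0.003,0,0,0,0,0],[0,-0.007,0,0,0,0,0],[0,-0.011,0,0,0,0,0],[0,-0.015,0,0,0,0,0],[0,-0.019,0,0,0,0,0],[0,-0.023,0,0,0,0,0],[0,-0.027,0,0,0,0,0],[0,-0.031,0,0,0,0,0],[0,-0.034,0,0,0,0,0],[0,-0.034,0,0,0,0,0]]'; python3 - <<'E'
from h import *
st();i=look(7)
cv2.imwrite("pics/z7s.png",cv2.resize(np.ascontiguousarray(i["side"][130:230,270:370,::-1]),None,fx=5.5,fy=5.5))
E
```

```text
time: 17.95
eef_pos: [0.5672, -0.1091, 0.1213]
ee_rot: [0.001, 0.712, -0.703, 0.001]
wrist_force: [-0.2, -5.8, -1.0]
grip_width: 0.0266
t 17.95 pos [ 0.5672 -0.1091  0.1213] F [-0.18 -5.83 -0.99] Tq [-1.55 -0.16 -0.  ] w 0.0266 yaw -1.5581 zt [-1.0e-04 -1.8e-03 -1.0e+00]
```

View pics/z7s.png

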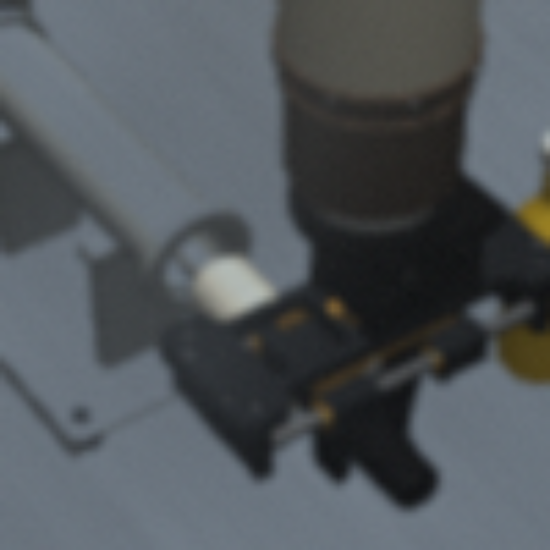

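The guide (near pixel (312,182)) is just short of the mouth and centred on it. Going on slowly.

```bash
python3 -m handwheel '[[0,-0.002,0,0,0,0,0],[0,-0.004,0,0,0,0,0],[0,-0.006,0,0,0,0,0],[0,-0.008,0,0,0,0,0],[0,-0.01,0,0,0,0,0],[0,-0.012,0,0,0,0,0],[0,-0.014,0,0,0,0,0],[0,-0.014,0,0,0,0,0]]'; python3 -c "from h import *;st()"; python3 -m handwheel '[[0,-0.0015,0,0,0,0,0],[0,-0.003,0,0,0,0,0],[0,-0.0045,0,0,0,0,0],[0,-0.006,0,0,0,0,0],[0,-0.0065,0,0,0,0,0],[0,-0.0065,0,0,0,0,0]]'; python3 -c "from h import *;st()"
```

```text
time: 18.72
eef_pos: [0.5669, -0.0955, 0.1213]
ee_rot: [0.001, 0.712, -0.703, 0.001]
wrist_force: [-0.0, -6.6, -1.8]
grip_width: 0.0268
t 18.72 pos [ 0.5669 -0.0955  0.1213] F [-0.04 -6.57 -1.82] Tq [-1.86 -0.17  0.05] w 0.0268 yaw -1.5583 zt [-4.0e-04 -2.1e-03 -1.0e+00]
time: 19.22
eef_pos: [0.5668, -0.0892, 0.1213]
ee_rot: [0.001, 0.711, -0.703, 0.001]
wrist_force: [0.7, -7.0, -1.3]
grip_width: 0.0264
t 19.22 pos [ 0.5668 -0.0892  0.1213] F [ 0.73 -7.   -1.29] Tq [-2.04 -0.18  0.04] w 0.0264 yaw -1.5584 zt [-6.0e-04 -2.3e-03 -1.0e+00]
```

```bash
for k in 1 2 3; do :; done; python3 -m handwheel '[[0,-0.001,0,0,0,0,0],[0,-0.002,0,0,0,0,0],[0,-0.003,0,0,0,0,0],[0,-0.004,0,0,0,0,0],[0,-0.005,0,0,0,0,0],[0,-0.005,0,0,0,0,0]]'; python3 -c "from h import *;st()"
```

```text
time: 19.72
eef_pos: [0.5667, -0.0842, 0.1213]
ee_rot: [0.001, 0.711, -0.703, 0.001]
wrist_force: [0.7, -8.0, -1.6]
grip_width: 0.0267
t 19.72 pos [ 0.5667 -0.0842  0.1213] F [ 0.74 -7.98 -1.59] Tq [-2.06 -0.14 -0.03] w 0.0267 yaw -1.5585 zt [-6.0e-04 -2.3e-03 -1.0e+00]
```

```bash
python3 -m handwheel '[[0,-0.001,0,0,0,0,0],[0,-0.002,0,0,0,0,0],[0,-0.003,0,0,0,0,0],[0,-0.004,0,0,0,0,0],[0,-0.004,0,0,0,0,0]]'; python3 -c "from h import *;st()"
```

```text
time: 20.13
eef_pos: [0.5666, -0.0802, 0.1212]
ee_rot: [0.001, 0.711, -0.703, 0.001]
wrist_force: [0.6, -7.7, -1.1]
grip_width: 0.0265
t 20.13 pos [ 0.5666 -0.0802  0.1212] F [ 0.56 -7.67 -1.08] Tq [-2.05 -0.15 -0.02] w 0.0265 yaw -1.5586 zt [-7.0e-04 -2.3e-03 -1.0e+00]
```

```bash
python3 -m handwheel '[[0,-0.001,0,0,0,0,0],[0,-0.002,0,0,0,0,0],[0,-0.003,0,0,0,0,0],[0,-0.004,0,0,0,0,0],[0,-0.004,0,0,0,0,0]]'; python3 -c "from h import *;st()"
```

```text
time: 20.55
eef_pos: [0.5666, -0.0762, 0.1212]
ee_rot: [0.001, 0.711, -0.703, 0.001]
wrist_force: [0.5, -7.8, -2.0]
grip_width: 0.0263
t 20.55 pos [ 0.5666 -0.0762  0.1212] F [ 0.55 -7.83 -2.05] Tq [-2.11 -0.2  -0.06] w 0.0263 yaw -1.5585 zt [-7.0e-04 -2.3e-03 -1.0e+00]
```

```bash
python3 -m handwheel '[[0,-0.001,0,0,0,0,0],[0,-0.002,0,0,0,0,0],[0,-0.003,0,0,0,0,0],[0,-0.003,0,0,0,0,0]]'; python3 -c "from h import *;st()"
```

```text
time: 20.88
eef_pos: [0.5665, -0.0732, 0.1212]
ee_rot: [0.001, 0.711, -0.703, 0.001]
wrist_force: [0.9, -7.5, -1.4]
grip_width: 0.0267
t 20.88 pos [ 0.5665 -0.0732  0.1212] F [ 0.94 -7.53 -1.38] Tq [-2.08 -0.18 -0.02] w 0.0267 yaw -1.5585 zt [-8.0e-04 -2.3e-03 -1.0e+00]
```

```bash
python3 -m handwheel '[[0,-0.001,0,0,0,0,0],[0,-0.002,0,0,0,0,0],[0,-0.003,0,0,0,0,0],[0,-0.004,0,0,0,0,0],[0,-0.004,0,0,0,0,0]]'; python3 -c "from h import *;st()"
```

```text
time: 21.3
eef_pos: [0.5662, -0.0715, 0.1214]
ee_rot: [0.003, 0.711, -0.703, 0.001]
wrist_force: [0.3, -16.6, -2.3]
grip_width: 0.0268
t 21.3 pos [ 0.5662 -0.0715  0.1214] F [  0.33 -16.57  -2.27] Tq [-4.47 -0.31  0.05] w 0.0268 yaw -1.5586 zt [-0.002  -0.0057 -1.    ]
```

```bash
python3 -m handwheel '[[0,-0.001,0,0,0,0,0],[0,-0.002,0,0,0,0,0],[0,-0.003,0,0,0,0,0],[0,-0.003,0,0,0,0,0]]'; python3 -c "from h import *;st()"
```

```text
time: 21.63
eef_pos: [0.5658, -0.0706, 0.1216]
ee_rot: [0.004, 0.711, -0.703, 0.002]
wrist_force: [1.6, -23.9, -2.0]
grip_width: 0.0266
t 21.63 pos [ 0.5658 -0.0706  0.1216] F [  1.62 -23.85  -2.01] Tq [-6.66 -0.49 -0.02] w 0.0266 yaw -1.5589 zt [-0.0031 -0.0085 -1.    ]
```

The stop is felt: at TCP y of about -0.0728 the force starts to climb, and it is now roughly 16 N on the stop beyond 7.6 N of drag. No more pushing. I'll ease off before letting go.

```bash
python3 -m handwheel '[[0,0.001,0,0,0,0,0],[0,0.002,0,0,0,0,0],[0,0.003,0,0,0,0,0],[0,0.0035,0,0,0,0,0],[0,0.0035,0,0,0,0,0]]'; python3 -c "from h import *;st()"
```

```text
time: 22.05
eef_pos: [0.5662, -0.0709, 0.1212]
ee_rot: [0.002, 0.711, -0.703, 0.001]
wrist_force: [0.6, -11.5, -2.1]
grip_width: 0.0263
t 22.05 pos [ 0.5662 -0.0709  0.1212] F [  0.62 -11.49  -2.05] Tq [-3.2  -0.28 -0.03] w 0.0263 yaw -1.559 zt [-0.0015 -0.0035 -1.    ]
```

```bash
python3 -m handwheel '[[0,0.001,0,0,0,0,0],[0,0.002,0,0,0,0,0],[0,0.002,0,0,0,0,0]]'; python3 -c "from h import *;st()"; python3 -m handwheel '[[1,0,0,0,0,0,0],[1,0,0,0,0,0,0],[1,0,0,0,0,0,0],[1,0,0,0,0,0,0],[1,0,0,0,0,0,0],[1,0,0,0,0,0,0],[1,0,0,0,0,0,0],[1,0,0,0,0,0,0],[1,0,0,0,0,0,0],[1,0,0,0,0,0,0]]'; python3 -c "from h import *;st()"
```

```text
time: 22.3
eef_pos: [0.5665, -0.0715, 0.121]
ee_rot: [0.001, 0.711, -0.703, 0.0]
wrist_force: [0.9, -6.6, -2.0]
grip_width: 0.0269
t 22.3 pos [ 0.5665 -0.0715  0.121 ] F [ 0.91 -6.63 -2.05] Tq [-1.87 -0.26  0.04] w 0.0269 yaw -1.5588 zt [-9.0e-04 -1.6e-03 -1.0e+00]
time: 23.13
eef_pos: [0.5667, -0.07, 0.121]
ee_rot: [0.0, 0.712, -0.703, -0.0]
wrist_force: [-0.3, -0.2, -0.2]
grip_width: 0.0837
t 23.13 pos [ 0.5667 -0.07    0.121 ] F [-0.3  -0.19 -0.16] Tq [ 0.07 -0.09 -0.01] w 0.0837 yaw -1.5583 zt [-0.  0. -1.]
```

Released. I'll raise clear and check.

```bash
python3 -m handwheel '[[1,0,0,-0.005,0,0,0],[1,0,0,-0.02,0,0,0],[1,0,0,-0.05,0,0,0],[1,0,0,-0.085,0,0,0],[1,0,0,-0.115,0,0,0],[1,0.02,0,-0.125,0,0,0],[1,0.055,0,-0.13,0,0,0],[1,0.09,0,-0.13,0,0,0],[1,0.125,0,-0.13,0,0,0],[1,0.16,0,-0.13,0,0,0],[1,0.18,0,-0.13,0,0,0],[1,0.185,0,-0.13,0,0,0],[1,0.185,0,-0.13,0,0,0]]'; python3 - <<'E'
from h import *
st();i=look(8)
cv2.imwrite("pics/z8s.png",cv2.resize(np.ascontiguousarray(i["side"][110:270,230:390,::-1]),None,fx=3.6,fy=3.6))
cv2.imwrite("pics/z8t.png",cv2.resize(np.ascontiguousarray(i["top"][140:240,230:430,::-1]),None,fx=4,fy=4))
E
```

```text
time: 24.22
eef_pos: [0.5687, -0.2564, 0.2508]
ee_rot: [0.0, 0.711, -0.704, -0.0]
wrist_force: [0.3, 0.3, 0.5]
grip_width: 0.087
t 24.22 pos [ 0.5687 -0.2564  0.2508] F [0.3 0.3 0.5] Tq [ 0.1  -0.11 -0.03] w 0.087 yaw -1.561 zt [-4.e-04  1.e-04 -1.e+00]
```

View pics/z8s.png

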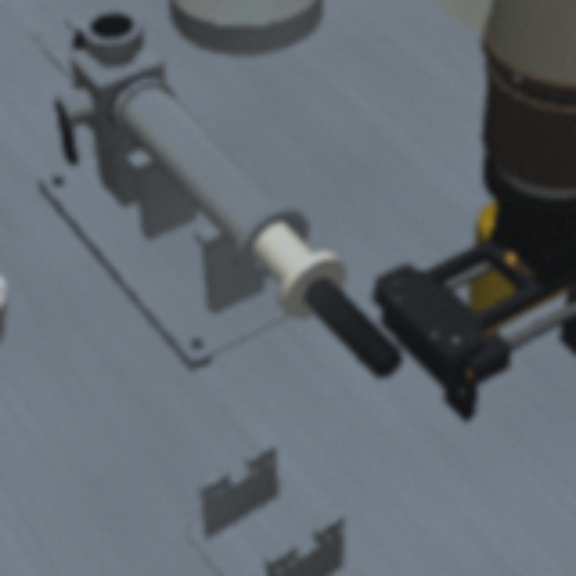

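View pics/z8t.png

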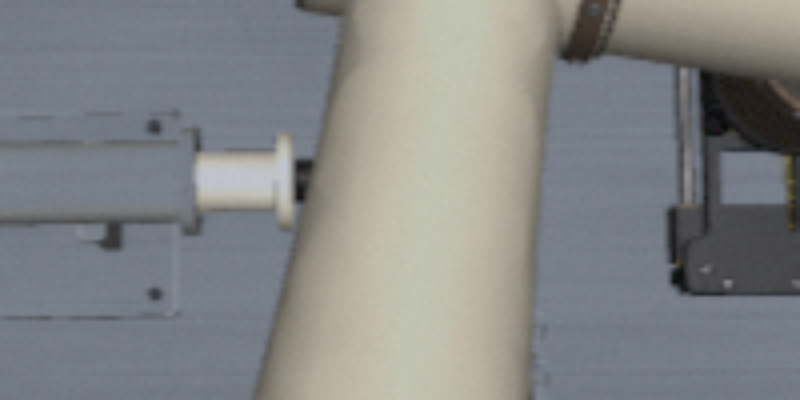

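```bash
python3 - <<'E'
from h import *
i=cv2.imread("pics/side8.png")[:,:,::-1]
c,d,a,b,s=handle("side",i,(312,183,343,216),60); print(s)
# intersect the two ends with the vertical plane through the bore axis
for t in(a,b):
    p,r=ray("side",*(c+t*d)); n=np.array([1,.0119,0]); q=p+r*(n@(M-p))/(n@r); print(np.round(q,4),"mouth y -",round(M[1]-q[1],4))
i0=cv2.imread("pics/top0.png").astype(float);i8=cv2.imread("pics/top8.png").astype(float)
for nm,(u0,v0,u1,v1) in{"ramekin":(192,250,235,292),"bottle":(288,92,320,136),"ring":(362,108,404,150)}.items():
    print(nm,np.abs(i0-i8)[v0:v1,u0:u1].mean().round(2))
E
```

```text
[  3   5  26  26 281]
[ 0.5659 -0.0159  0.1376] mouth y - 0.0535
[ 0.5672 -0.1265  0.138 ] mouth y - 0.164
ramekin 4.23
bottle 34.83
ring 55.14
```

```bash
python3 - <<'E'
from h import *
a=cv2.imread("pics/side8.png")
cv2.imwrite("pics/z9.png",np.hstack([cv2.resize(cv2.imread("pics/side0.png")[140:270,340:450],None,fx=3.5,fy=3.5),cv2.resize(a[140:270,340:450],None,fx=3.5,fy=3.5)]))
st()
E
```

```text
t 24.32 pos [ 0.569  -0.2545  0.251 ] F [-1.42  0.7  -0.79] Tq [ 0.17 -0.06 -0.01] w 0.0874 yaw -1.5582 zt [-1.e-04  3.e-04 -1.e+00]
```

View pics/z9.png

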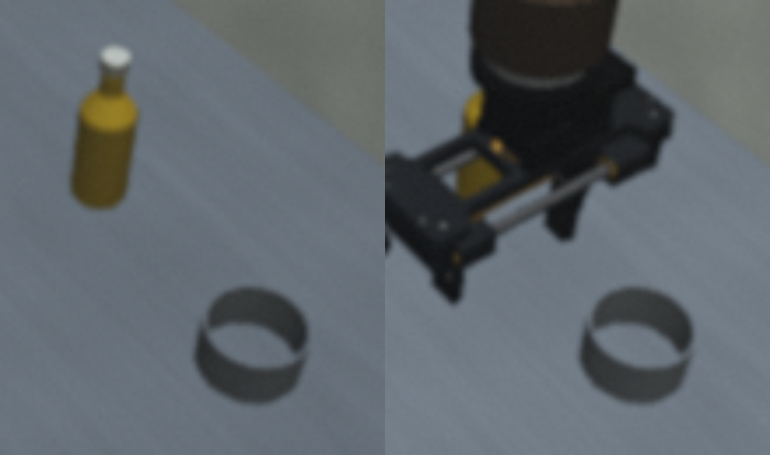

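The bottle and ring mould are in the same places as at the start (the gripper only partly hides the bottle). The hand is clear of everything, so I'm handing in.

```bash
python3 -c "
from bench import bot; print(bot.finish_job())"
```

```text
the job is handed in; nothing more can be done
None
```

The plunger is back in the filler, pushed home against the stop and released. I handed the job in at about 24 s of the 72 s allowed; it reported no verdict.

**What I did:**
- **Pick-up:** I gripped the plunger by its rod. The first grip closed while the arm was already lifting and held about 9 mm off centre, so I set the plunger back on the stand and gripped it again.
- **Start into the bore:** I put the head about 70 mm into the cylinder, let go, and the cameras showed it held there with a slight sag.
- **Push home:** I took the handle, levelled it and pushed slowly against 6–8 N of drag until I felt the stop. I then eased off from the peak push and let go.

**Last checks:**
- **Stop contact:** The force rose at about 8 N per mm, which fits the rubber face. The total push peaked at 23.9 N, so I estimate about 16 N on the stop, under the 25 N limit. I had issued one step more than intended after contact, and it stayed within the limit.
- **Depth and straightness:** The side camera puts the head's face roughly 170–175 mm deep, with the handle level to within a millimetre or so.
- **Other items:** The ring mould looks unmoved and the ramekin showed almost no change. The bottle was partly hidden by the gripper at the end, but its visible part is where it was.
- **Not measured:** I could not read the force still on the stop after letting go. I expect several newtons, held by the seals.

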